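# Post the blue-lidded specimen cup through the chute's one-way flap

### The arm

A 6-joint arm with a two-finger parallel gripper is mounted at the origin on a cart in front of the work surface, level with it; the furniture and walls round the work are solid. World frame = base frame: x ahead of the robot, y to its left, z up, the work surface at z = 0. Lengths are in m, angles in rad, forces in N, time in s.
With the tool pointing down it reaches from about 0.325 to 0.775 m from the base axis. Payload 9.3 kg.
Tool frame: the origin (TCP) lies midway between the tips of the shut fingers; the grasp point (between the pads) lies 19 mm behind it; z points along the fingers, y is the line along which they close (so a half turn about z gives the same grasp; the last joint's range is limited). The gripper opens to 85 mm and grips with 20 to 120 N. Pads are 22 mm wide; open, the fingers measure 114 mm over their backs; the gripper's body (76 mm by 85 mm) begins 54 mm behind the grasp point. The pads swing forward as they close: fully open they stand 13 mm farther back than shut.
Start: joints at [-1.469, 0.259, 0.021, 1.334, 0, 1.418], TCP at [0.139, -0.532, 0.231] pointing down, gripper open.
Joint ranges: [-3.04, 3.04], [-0.91, 1.82], [-1.04, 1.36], [-1.92, 1.95], [-1.52, 1.45], [-3.14, 3.14]. Speed limits (rad/s): [2.22, 2.22, 2.79, 3.14, 3.14, 3.14].

### API

Orientations are given as a unit quaternion [x, y, z, w].
In Python, from plant import env, cams gives the robot as it stands. The module is installed in compiled form; this text tells all that it offers.
- The arm moves only by the tool play_rows, never from a script. Its argument "deltas" is one flat list of numbers, 4 for each row, row after row: the shift along the tool's x, y, z as a fraction of full scale, then the turn about the tool's z as a fraction of full scale. In form: [x, y, z, twist, x, y, z, twist, ...]. A call has 1 to 8 rows; each row shifts and turns the commanded pose from where the row before left it, along the tool's axes as they then stand; what a row does not reach is not made up. Full scale, the value 1, is 250 mm for a shift and 0.5 rad for a turn. A row lasts 1/10 s, in which the tool goes at most 50 mm and 8.59 degrees, less where a joint would pass 70% of its speed; a pose out of reach is approached as far as the arm can. A call with a number of a shift or a turn outside -1 to 1 is refused whole. A call with a gripper value outside its range is refused whole. "hand" is the gripper's target within -1 to 1 (shut at 1, half-way at 0, fully open at -1), set as the call begins (left out, the last holds). The fingers move at their own pace and stop on an object; the grip force is fixed at half the most. Time passes only in rows, so rows that do not move let the fingers close. It gives the time, the measured TCP pose, the force, the opening and the grip force at its end, in the units of the state.
- env.state(): the state, without advancing time (a new reading comes with each control period).
- cams.snapshot(name): name is "scene" or "top"; returns a dict with "pixels" (420x560x3 uint8, red, green, blue), "z_map" (420x560 float32, m along the optical axis (not along the pixel's ray), 0 where there is no reading), "K" (3x3 intrinsics, pixels), "extrinsics" (4x4, takes a point from camera to world coordinates). Camera axes: x right, y up, looking along -z (the intrinsics and any distortion apply to the point x, -y, -z); pixel columns grow to the right and rows downward; lengths in m; the calibration is good to about 2 mm. A picture is of the moment at which its call begins.
- env.sign_off(): hands the job in; it is judged then, once.
The state is a dict: "t": time; "q": joint angles; "joint_vel": joint speeds; "joint_efforts": joint torques, N m; "position": TCP position; "tool_rot": TCP orientation; "force": force on the tool from outside, world axes, zero at the start; "torque": the same for the moment, N m; "gripper_width": finger opening in m; "grasp_force": force on a finger pad.
Only numpy, scipy, OpenCV 4.12 (cv2) and the standard library are available. Lean on these libraries where they do the work, as an engineer would, in place of code of your own. Each camera call takes 0.05 s, during which the arm holds its last target. There are 200 camera calls.

### The job

Post the blue-lidded specimen cup that stands on the loading tray into the specimen chute: push it gently across the tray and in through the hanging flap, until it slides down inside of its own accord, then withdraw so that the flap swings fully shut behind it. Do it all by pushing with the fingers: the cup is never picked up or knocked over, and the yellow-lidded cup beside it and the loose things on the desk stay where they are.

Things in the scene. Friction and masses are not known exactly. Their poses are not given: they have to be found in the camera images.
- chute_mouth (a point): Middle of the front opening of the specimen chute, on the tray's surface, 68 mm above the desk. The chute is a white housing, 98 mm wide, 210 mm deep, fixed at a place and heading that vary. x axis: level, into the chute (the way a cup goes in), lying within 0.17 rad of ahead; y: left across the tray; z up. The opening is 74 mm wide, 80 mm high.
- tray_mid (a point): Middle of the surface of the steel loading tray in front of the chute, 82 mm out from the opening; axes as chute_mouth. Smooth and level, it reaches 165 mm out from the opening and 155 mm to each side. Lips stand 6 mm (front) to 10 mm (sides, back) above it. Two 28 mm high steel lead-in guides run from 37 mm before the opening, where they are 129 mm apart, to its sides.
- header (a point): Middle of the front lower edge of the fixed bar above the opening, 80 mm above the tray, in the plane of the opening; the bar is 13 mm high and the clear roof behind it is no higher. Fingers pointing down cannot go past it above 80 mm.
- slide_edge (a point): Edge 8 mm inside the opening where the level floor turns into a slick slide falling 20 degrees away from the tray. A cup whose centre is pushed past this edge tips on to the slide and slides down by itself, to rest leaning with the slope against another blue-lidded cup already at the bottom, its centre then about 90 mm inside the opening.
- flap (a joint): Angle of the flap in rad: 0 hanging shut, positive swung inward (up to 1.5); it cannot swing outward. A light (22 g) blue-tinted clear plate, 68 mm wide and 74 mm high with a dark lower lip, hinged at its top edge 78 mm above the tray and 6 mm inside the front of the opening, falling shut by its own weight; it ends 4 mm above the tray.
- flap_edge (a point): Middle of the flap's lower edge.
- cup_blue_mid (a point): Centre (half-way up) of the blue-lidded specimen cup to be posted: a closed upright white cup with a blue screw lid, 62 mm in diameter, 64 mm high, about 0.11 kg, standing on the tray to the left or right of the opening's middle (which side varies). It slides easily on the tray. z is its own axis.
- cup_yellow_mid (a point): Centre (half-way up) of the yellow-lidded specimen cup of the same size, standing on the tray on the other side; it stays there.
- scanner: Black pistol-shaped barcode scanner lying on the mouse mat at the right, 189 x 128 x 65 mm; a bystander. Origin under its middle.
- label_roll: White roll of labels standing on the desk at the left, 69 mm in diameter, 41 mm high; a bystander. Origin under its middle.
- timer: Small white timer with coloured keys on the desk at the right front, 66 x 62 x 18 mm; a bystander. Origin under its middle.
Things that resemble listed ones, but are neither listed nor needed, are in the scene too. Leave any black or brown look-alike of the part that bears cup_blue_mid alone.

How it is judged:
By the outcome, as a careful person would: the job done as asked, in the order asked, and still so for the second after the job is handed in, with the robot touching nothing.
It also fails if it takes over 48 s, if anything falls off the work surface, if the arm or the gripper's body presses on something with over 40 N, if the wrist force passes 120 N, or if a joint passes its speed limit or range.

## Working session

There is one attempt and no reset: what is moved stays moved. The work goes in short steps, Python scripts to look and compute and a tool call to move; the robot and the scene stay as the last step left them, time stands still between calls to the robot, and variables do not carry over. Pictures are saved under pics/ and viewed, at most 10 in all, crops included, and the job is handed in when it is done.

Besides the shell and the picture viewer there is one more tool, called after "Emit:" as name(argument=value, ...) on one line, values as JSON. play_rows: Moves the arm, as the interface text tells. Shift numbers are shares of 250 mm and turn numbers shares of 0.5 rad, none past 1 either way. Its arguments: {"type":"object","properties":{"deltas":{"type":"array"},"hand":{"type":"number"}},"required":["deltas"]}

```bash
mkdir -p pics
cat > h.py <<'E'
import numpy as np, cv2
from plant import env, cams
def snap(n,f=None):
    s=cams.snapshot(n)
    if f: cv2.imwrite('pics/'+f,cv2.cvtColor(s['pixels'],cv2.COLOR_RGB2BGR))
    z=s['z_map'];K=s['K'];v,u=np.mgrid[:420,:560]
    c=np.stack([(u-K[0,2])/K[0,0]*z,-(v-K[1,2])/K[1,1]*z,-z,np.ones_like(z)],-1)
    P=(c@s['extrinsics'].T)[...,:3]; P[z==0]=np.nan
    return s,P
E
python3 - <<'E'
from h import *
import cv2
a,P=snap('top','a.png');b,Q=snap('scene','b.png')
np.savez('s.npz',P=P,Q=Q,a=a['pixels'],b=b['pixels'])
print(env.state());print(a['extrinsics'],b['extrinsics'],a['K'])
E
```

```text
{'t': 0.1, 'q': array([-1.46858206e+00,  2.59133171e-01,  2.08476414e-02,  1.33371452e+00,
       -2.86683073e-05,  1.41819076e+00]), 'joint_vel': array([-0.00095795, -0.00132313,  0.00268364, -0.00257483,  0.00127692,
       -0.00115002]), 'joint_efforts': array([ 5.86806607e-03, -5.56693161e+01,  3.45069301e+01,  1.15958112e-02,
       -1.90633864e-04,  3.17853136e-06]), 'position': array([ 0.13859708, -0.5319882 ,  0.23073204]), 'tool_rot': array([ 9.91894150e-01,  1.27065466e-01,  8.33092175e-07, -6.02031901e-04]), 'force': array([ 0.37877743, -0.05845043,  0.29719967]), 'torque': array([-0.03051106, -0.02118723,  0.01881256]), 'grasp_force': 0.0, 'gripper_width': 0.08522566054761949}
[[-0.00224858  0.99647242 -0.08389075  0.4332582 ]
 [-0.99992227 -0.00326927 -0.0120315   0.00678979]
 [-0.01226332  0.08385718  0.99640232  1.25811345]
 [ 0.          0.          0.          1.        ]] [[-0.63133878  0.39780633 -0.66570374 -0.10037844]
 [-0.77547927 -0.33112068  0.53757883  0.5198829 ]
 [-0.00657601  0.85563381  0.51753989  0.60090875]
 [ 0.          0.          0.          1.        ]] [[439.45113979   0.         282.2340029 ]
 [  0.         439.45113979 210.51014351]
 [  0.           0.           1.        ]]
```

View pics/a.png

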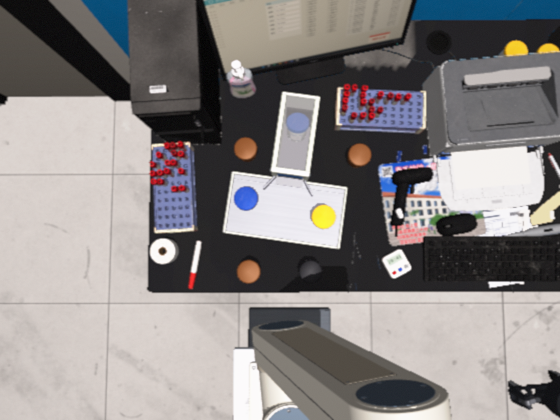

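View pics/b.png

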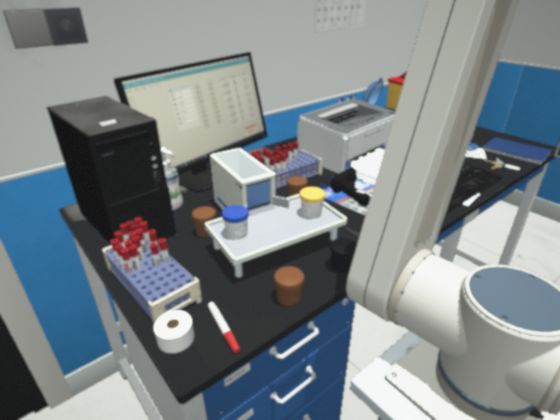

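The top view shows the blue lid at (246,198), the yellow lid at (323,216), the chute at cols 275–320, rows 93–177, and the tray at cols 222–348, rows 172–248. The scene view shows the same layout with a clear path over the tray. Next I measure them.

Run:
```python
import numpy as np,cv2
d=np.load('s.npz');P=d['P'];a=d['a'].astype(int)
z=P[...,2];v,u=np.mgrid[:420,:560]
def cup(m,n):
    p=P[m];(x,y),r=cv2.minEnclosingCircle(p[:,:2].astype(np.float32));print(n,m.sum(),x,y,r,'mean',p.mean(0))
lid=(z>.115)&(z<.15)&(v>175)&(v<245)
cup(lid&(u<275)&(a[...,2]-a[...,0]>60),'blue');cup(lid&(u>300)&(a[...,0]-a[...,2]>60),'yel')
def rect(m,n):
    m=cv2.morphologyEx(m.astype(np.uint8),cv2.MORPH_OPEN,np.ones((2,2)))>0
    k,l,st,c=cv2.connectedComponentsWithStats(m.astype(np.uint8));i=1+np.argmax(st[1:,4]);m=l==i
    p=P[m];r=cv2.minAreaRect((p[:,:2]*1000).astype(np.float32));print(n,m.sum(),np.median(p[:,2]),r);print(cv2.boxPoints(r).round(1).tolist())
reg=(v>85)&(v<255)&(u>215)&(u<355)
rect(reg&(z>.055)&(z<.09)&(v>168),'tray')
rect(reg&(z>.14)&(z<.18)&(v<182)&(u>265)&(u<325),'chute top')
for r in range(80,250,5):
    print(r,[round(float(z[r,c])*1000) for c in (281,288,295,300,308)],np.round(P[r,295],3)[:2])
```

```text
blue 445 0.5612373352050781 0.11535917967557907 0.03100827895104885 mean [0.56085425 0.11521322 0.13258407]
yel 464 0.5130023956298828 -0.085703045129776 0.031537916511297226 mean [ 0.51243095 -0.08500772  0.13217076]
tray 6300 nan ((451.8342590332031, -165.17373657226562), (0.0, 46.394840240478516), 0.0)
[[451.79998779296875, -142.0], [451.79998779296875, -188.39999389648438], [451.79998779296875, -188.39999389648438], [451.79998779296875, -142.0]]
chute top 3124 nan ((750.2574462890625, -17.998367309570312), (107.51101684570312, 261.38824462890625), 79.99906921386719)
[[612.2000122070312, -48.20000076293945], [869.5999755859375, -93.5999984741211], [888.2999877929688, 12.199999809265137], [630.9000244140625, 57.599998474121094]]
80 [9, 10, 10, 9, 3] [ 0.921 -0.016]
85 [2, -2, 0, -2, -2] [ 0.91  -0.016]
90 [-1, -1, -3, -1, -3] [ 0.896 -0.016]
95 [-1, 158, 162, 162, 157] [ 0.822 -0.013]
100 [160, 159, 158, 166, 157] [ 0.81  -0.013]
105 [160, 160, 161, 157, 159] [ 0.796 -0.013]
110 [159, 157, 159, 159, 154] [ 0.784 -0.013]
115 [160, 158, 160, 157, 155] [ 0.77  -0.013]
120 [160, 160, 1
[... 365 characters left out ...]
, 156, 159, 162] [ 0.655 -0.013]
165 [158, 160, 158, 160, 162] [ 0.642 -0.013]
170 [163, 158, 158, 159, 160] [ 0.629 -0.012]
175 [89, 110, 124, 162, 160] [ 0.622 -0.013]
180 [67, 69, 66, 65, -2] [ 0.617 -0.014]
185 [72, 70, 67, 69, 96] [ 0.603 -0.014]
190 [72, 67, 68, 69, 75] [ 0.589 -0.014]
195 [66, 66, 66, 70, 68] [ 0.576 -0.014]
200 [71, 64, 65, 66, 70] [ 0.562 -0.014]
205 [71, 69, 74, 68, 72] [ 0.548 -0.014]
210 [72, 72, 73, 69, 68] [ 0.534 -0.013]
215 [66, 66, 71, 70, 66] [ 0.521 -0.013]
220 [72, 66, 71, 67, 69] [ 0.507 -0.013]
225 [65, 67, 73, 68, 70] [ 0.494 -0.013]Traceback (most recent call last):
  File "<stdin>", line 16, in <module>
ValueError: cannot convert float NaN to integer
```

Run:
```python
import numpy as np,cv2
d=np.load('s.npz');P=d['P']
z=P[...,2];v,u=np.mgrid[:420,:560]
def rect(m,n):
    k,l,st,c=cv2.connectedComponentsWithStats((m&np.isfinite(z)).astype(np.uint8),connectivity=4);m=l==1+np.argmax(st[1:,4])
    r=cv2.minAreaRect((P[m][:,:2]*1000).astype(np.float32));print(n,m.sum(),np.median(z[m]),r);print(cv2.boxPoints(r).round(1).tolist())
reg=(v>85)&(v<255)&(u>215)&(u<355)
rect(reg&(z>.057)&(z<.085)&(v>165),'tray')
m=reg&(z>.145)&(z<.175)&(v<182)&(u>265)&(u<325);rect(m,'chute')
# row midpoints of chute -> axis line
pts=[]
for r in range(105,168):
    c=np.where(m[r])[0]; pts.append([P[r,c,0].mean(),(P[r,c[0],1]+P[r,c[-1],1])/2,P[r,c[0],1]-P[r,c[-1],1]])
pts=np.array(pts);f=np.polyfit(pts[:,0],pts[:,1],1);print(f,np.arctan(f[0]),np.median(pts[:,2]))
```

```text
tray 6295 0.06894774383044777 ((541.9754638671875, 12.426162719726562), (316.2942810058594, 180.30648803710938), 81.7764892578125)
[[430.1000061035156, -131.1999969482422], [608.5999755859375, -157.0], [653.7999877929688, 156.10000610351562], [475.3999938964844, 181.8000030517578]]
chute 3123 0.1590150940743853 ((722.589599609375, -14.237686157226562), (102.34391784667969, 211.0530548095703), 81.52763366699219)
[[610.7000122070312, -49.29999923706055], [819.4000244140625, -80.4000015258789], [834.5, 20.799999237060547], [625.7999877929688, 51.900001525878906]]
[-0.14262731  0.08923224] -0.14167181472309978 0.09655164127045313
```

```bash
cat >> h.py <<'E'
from scipy.spatial.transform import Rotation as R
M=np.array([.6185,.001]);H=-.146
ex=np.array([np.cos(H),np.sin(H)]);ey=np.array([-ex[1],ex[0]])
def plan(cx,cy,z,yaw,n):
    "rows to reach chute-frame point (m) at heading yaw in n rows"
    s=env.state();p=np.array(s['position']);r=R.from_quat(s['tool_rot']).as_matrix();y0=np.arctan2(r[1,0],r[0,0])
    d=np.append(M+cx*ex+cy*ey,z)-p;dy=(yaw-y0+np.pi)%(2*np.pi)-np.pi
    q=p[:2]-M;print('t',s['t'],'at',np.round([q@ex,q@ey,p[2],y0],4),'w',s['gripper_width'],'F',np.round(s['force'],1),'q',np.round(s['q'],2))
    for i in range(n):
        y=y0+dy*i/n;c,sn=np.cos(y),np.sin(y);D=d/n/.25
        print([round(float(k),3) for k in (D[0]*c+D[1]*sn,D[0]*sn-D[1]*c,-D[2],-dy/n/.5)])
E
python3 - <<'E'
from h import *
d=np.load('s.npz')
for n in 'PQ':
    p=d[n].reshape(-1,3);p=p[np.isfinite(p).all(1)]
    m=(p[:,0]>.35)&(p[:,0]<.8)&(p[:,1]>.1)&(p[:,1]<.45)&(p[:,2]>.11)
    for lo in np.arange(.11,.5,.06):
        k=m&(p[:,2]>lo)&(p[:,2]<lo+.06)
        if k.sum()>5: print(n,lo,k.sum(),p[k].min(0).round(2),p[k].max(0).round(2))
plan(-.073,.170,.231,1.425,24)
E
```

```text
P 0.11 1210 [0.53 0.1  0.11] [0.8  0.37 0.17]
P 0.16999999999999998 566 [0.69 0.2  0.17] [0.8  0.35 0.23]
P 0.22999999999999998 534 [0.72 0.2  0.23] [0.8  0.35 0.29]
P 0.2899999999999999 2600 [0.72 0.2  0.29] [0.8  0.35 0.33]
Q 0.11 2363 [0.53 0.1  0.11] [0.8  0.37 0.17]
Q 0.16999999999999998 1789 [0.69 0.2  0.17] [0.8  0.35 0.23]
Q 0.22999999999999998 1896 [0.72 0.2  0.23] [0.8  0.35 0.29]
Q 0.2899999999999999 1956 [0.72 0.2  0.29] [0.8  0.35 0.33]
t 0.1 at [-0.3973 -0.5971  0.2307  0.2548] w 0.08522566054761949 F [ 0.4 -0.1  0.3] q [-1.47  0.26  0.02  1.33 -0.    1.42]
[0.1, -0.097, -0.0, -0.098]
[0.104, -0.092, -0.0, -0.098]
[0.109, -0.086, -0.0, -0.098]
[0.113, -0.081, -0.0, -0.098]
[0.116, -0.075, -0.0, -0.098]
[0.12, -0.07, -0.0, -0.098]
[0.123, -0.064, -0.0, -0.098]
[0.126, -0.058, -0.0, -0.098]
[0.129, -0.051, -0.0, -0.098]
[0.131, -0.045, -0.0, -0.098]
[0.133, -0.039, -0.0, -0.098]
[0.135, -0.032, -0.0, -0.098]
[0.136, -0.026, -0.0, -0.098]
[0.138, -0.019, -0.0, -0.098]
[0.138, -0.012, -0.0, -0.098]
[0.139, -0.005, -0.0, -0.098]
[0.139, 0.001, -0.0, -0.098]
[0.139, 0.008, -0.0, -0.098]
[0.138, 0.015, -0.0, -0.098]
[0.137, 0.022, -0.0, -0.098]
[0.136, 0.028, -0.0, -0.098]
[0.134, 0.035, -0.0, -0.098]
[0.133, 0.041, -0.0, -0.098]
[0.13, 0.048, -0.0, -0.098]
```

Emit:
play_rows(deltas=[0.1, -0.097, 0, -0.098, 0.104, -0.092, 0, -0.098, 0.109, -0.086, 0, -0.098, 0.113, -0.081, 0, -0.098, 0.116, -0.075, 0, -0.098, 0.12, -0.07, 0, -0.098, 0.123, -0.064, 0, -0.098, 0.126, -0.058, 0, -0.098], hand=0.4)

```text
t: 0.9
position: [0.2829, -0.2934, 0.2311]
tool_rot: [0.948, 0.319, -0.0, -0.0]
force: [0.3, -0.5, -0.6]
gripper_width: 0.0256
grasp_force: 0.0
```

Emit:
play_rows(deltas=[0.129, -0.051, 0, -0.098, 0.131, -0.045, 0, -0.098, 0.133, -0.039, 0, -0.098, 0.135, -0.032, 0, -0.098, 0.136, -0.026, 0, -0.098, 0.138, -0.019, 0, -0.098, 0.138, -0.012, 0, -0.098, 0.139, -0.005, 0, -0.098])

```text
t: 1.7
position: [0.4263, -0.0558, 0.2311]
tool_rot: [0.868, 0.497, -0.0, -0.0]
force: [0.5, -1.0, -0.2]
gripper_width: 0.0257
grasp_force: 0.0
```

Emit:
play_rows(deltas=[0.139, 0.001, 0, -0.098, 0.139, 0.008, 0, -0.098, 0.138, 0.015, 0, -0.098, 0.137, 0.022, 0, -0.098, 0.136, 0.028, 0, -0.098, 0.134, 0.035, 0, -0.098, 0.133, 0.041, 0, -0.098, 0.13, 0.048, 0, -0.098])

```text
t: 2.5
position: [0.5694, 0.1822, 0.2309]
tool_rot: [0.754, 0.657, -0.0, -0.0]
force: [0.7, -0.6, 0.0]
gripper_width: 0.0258
grasp_force: 0.0
```

Run:
```python
from h import *
plan(-.073,.170,.096,1.425,5)
```

```text
t 2.5 at [-0.075   0.1721  0.2309  1.433 ] w 0.02577129706756689 F [ 0.7 -0.6  0. ] q [ 0.17  0.34  0.14  1.37 -0.    1.88]
[-0.002, 0.002, 0.108, 0.003]
[-0.002, 0.002, 0.108, 0.003]
[-0.002, 0.002, 0.108, 0.003]
[-0.002, 0.002, 0.108, 0.003]
[-0.002, 0.002, 0.108, 0.003]
```

Emit:
play_rows(deltas=[-0.002, 0.002, 0.108, 0.003, -0.002, 0.002, 0.108, 0.003, -0.002, 0.002, 0.108, 0.003, -0.002, 0.002, 0.108, 0.003, -0.002, 0.002, 0.108, 0.003, 0, 0, 0, 0])

```text
t: 3.1
position: [0.5689, 0.1775, 0.0926]
tool_rot: [0.757, 0.653, -0.003, -0.002]
force: [0.7, -0.7, 0.4]
gripper_width: 0.0256
grasp_force: 0.0
```

Emit:
play_rows(deltas=[-0.04, 0, 0, 0, -0.04, 0, 0, 0, -0.03, 0, 0, 0, -0.03, 0, 0, 0, -0.03, 0, 0, 0, -0.03, 0, 0, 0, -0.02, 0, 0, 0, 0, 0, 0, 0])

```text
t: 3.9
position: [0.5629, 0.1228, 0.0963]
tool_rot: [0.758, 0.653, -0.0, 0.0]
force: [0.0, 0.5, 0.3]
gripper_width: 0.0259
grasp_force: 0.0
```

Run:
```python
from h import *
plan(-.073,.040,.096,1.425,8)
snap('scene','c.png')
```

```text
t 3.9 at [-0.0727  0.1124  0.0963  1.4225] w 0.02590344122146869 F [0.  0.5 0.3] q [ 0.07  0.37 -0.17  1.03 -0.    1.79]
[-0.036, -0.0, 0.0, -0.001]
[-0.036, -0.0, 0.0, -0.001]
[-0.036, -0.0, 0.0, -0.001]
[-0.036, -0.0, 0.0, -0.001]
[-0.036, -0.0, 0.0, -0.001]
[-0.036, -0.0, 0.0, -0.001]
[-0.036, -0.0, 0.0, -0.001]
[-0.036, -0.0, 0.0, -0.001]
```

View pics/c.png

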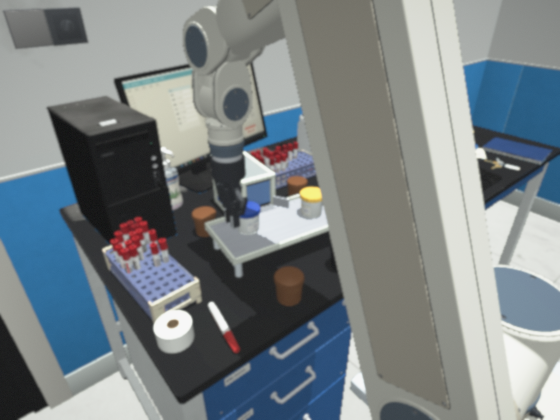

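The cup is upright at (249,215), with the fingers against its left side, and it is moving as intended. I keep pushing.

Emit:
play_rows(deltas=[-0.036, 0, 0, 0, -0.036, 0, 0, 0, -0.036, 0, 0, 0, -0.036, 0, 0, 0, -0.036, 0, 0, 0, -0.036, 0, 0, 0, -0.032, 0, 0, 0, -0.02, 0, 0, 0])

```text
t: 4.75
position: [0.553, 0.0564, 0.0963]
tool_rot: [0.757, 0.653, -0.0, 0.0]
force: [-0.4, 0.3, -0.3]
gripper_width: 0.0254
grasp_force: 0.2
```

Emit:
play_rows(deltas=[0.08, 0, 0, 0, 0.12, 0, 0, 0])

```text
t: 4.95
position: [0.5607, 0.1057, 0.0964]
tool_rot: [0.758, 0.652, -0.0, 0.0]
force: [0.6, 0.9, 0.3]
gripper_width: 0.0255
grasp_force: 0.0
```

```bash
cat > m.py <<'E'
from h import *
def blue(cam,f=None):
    s,P=snap(cam,f);a=s['pixels'].astype(int)
    q=P[...,:2]-M;X=q@ex;Y=q@ey;z=P[...,2]
    m=(a[...,2]-a[...,0]>60)&(z>.112)&(z<.145)&(X>-.16)&(X<.03)&(abs(Y)<.15)
    v,u=np.where(m)
    if len(u)<15: print(cam,'few',len(u));return
    t=m&(z>.127)
    c,r=cv2.minEnclosingCircle(np.stack([X[t],Y[t]],1).astype(np.float32))
    print(cam,m.sum(),'px',u.mean().round(),v.mean().round(),'circ',np.round(c,4),round(r,4),'med',np.median(X[t]).round(4),np.median(Y[t]).round(4),'z',np.percentile(z[m],[2,98]).round(3))
E
python3 - <<'E'
from m import *
plan(-.16,.09,.14,2.996,12)
blue('top');blue('scene','d.png')
E
```

```text
t 4.95 at [-0.0724  0.0952  0.0964  1.4205] w 0.025549830439711894 F [0.6 0.9 0.3] q [ 0.04  0.36 -0.18  1.03 -0.    1.76]
[-0.002, -0.029, -0.015, -0.263]
[0.002, -0.029, -0.015, -0.263]
[0.006, -0.029, -0.015, -0.263]
[0.009, -0.028, -0.015, -0.263]
[0.013, -0.026, -0.015, -0.263]
[0.016, -0.024, -0.015, -0.263]
[0.019, -0.022, -0.015, -0.263]
[0.022, -0.019, -0.015, -0.263]
[0.024, -0.016, -0.015, -0.263]
[0.026, -0.013, -0.015, -0.263]
[0.028, -0.009, -0.015, -0.263]
[0.029, -0.006, -0.015, -0.263]
top 440 px 283.0 203.0 circ [-0.0718  0.0058] 0.0309 med -0.0722 0.0059 z [0.128 0.137]
scene 499 px 267.0 197.0 circ [-0.0478  0.0016] 0.0598 med -0.0707 0.0077 z [0.114 0.139]
```

Cup is at (-72, +6) mm in the chute frame, upright. I now go round behind it.

Run:
```python
from h import *
plan(-.15,.07,.096,2.996,12)
```

```text
t 5.05 at [-0.0728  0.0982  0.0963  1.4252] w 0.025661225913215943 F [ 0.1 -0.1  0.8] q [ 0.04  0.37 -0.18  1.03  0.    1.76]
[-0.009, -0.026, 0.0, -0.262]
[-0.006, -0.027, 0.0, -0.262]
[-0.002, -0.027, 0.0, -0.262]
[0.001, -0.027, 0.0, -0.262]
[0.005, -0.027, 0.0, -0.262]
[0.008, -0.026, 0.0, -0.262]
[0.012, -0.025, 0.0, -0.262]
[0.015, -0.023, 0.0, -0.262]
[0.018, -0.021, 0.0, -0.262]
[0.02, -0.019, 0.0, -0.262]
[0.022, -0.016, 0.0, -0.262]
[0.024, -0.013, 0.0, -0.262]
```

Emit:
play_rows(deltas=[-0.009, -0.026, 0, -0.262, -0.006, -0.027, 0, -0.262, -0.002, -0.027, 0, -0.262, 0.001, -0.027, 0, -0.262, 0.005, -0.027, 0, -0.262, 0.008, -0.026, 0, -0.262, 0.012, -0.025, 0, -0.262, 0.015, -0.023, 0, -0.262])

```text
t: 5.85
position: [0.5064, 0.0955, 0.0963]
tool_rot: [0.326, 0.945, -0.0, 0.0]
force: [-0.0, 0.3, 0.4]
gripper_width: 0.0257
grasp_force: 0.0
```

Emit:
play_rows(deltas=[0.018, -0.021, 0, -0.262, 0.02, -0.019, 0, -0.262, 0.022, -0.016, 0, -0.262, 0.024, -0.013, 0, -0.262, 0, -0.085, 0, 0, 0, -0.085, 0, 0, 0, -0.085, 0, 0, 0, 0, 0, 0])

```text
t: 6.65
position: [0.4704, 0.0252, 0.0964]
tool_rot: [0.074, 0.997, -0.0, 0.0]
force: [-0.4, -0.1, -0.8]
gripper_width: 0.0254
grasp_force: 0.0
```

Run:
```python
from m import *
plan(-.075,.001,.096,2.996,8)
blue('scene','e.png');blue('top')
```

```text
t 6.65 at [-1.5010e-01  2.4000e-03  9.6400e-02  2.9932e+00] w 0.02542272219728228 F [-0.4 -0.1 -0.8] q [-0.12  0.21 -0.41  0.95 -0.    0.02]
[-0.038, -0.001, 0.0, -0.001]
[-0.038, -0.001, 0.0, -0.001]
[-0.038, -0.001, 0.0, -0.001]
[-0.038, -0.001, 0.0, -0.001]
[-0.038, -0.001, 0.0, -0.001]
[-0.038, -0.001, 0.0, -0.001]
[-0.038, -0.001, 0.0, -0.001]
[-0.038, -0.001, 0.0, -0.001]
scene 256 px 260.0 193.0 circ [-0.0462  0.0009] 0.0587 med 0.002 0.0114 z [0.113 0.14 ]
top 134 px 284.0 196.0 circ [-0.0607  0.006 ] 0.0262 med -0.0554 0.0066 z [0.129 0.137]
```

View pics/e.png

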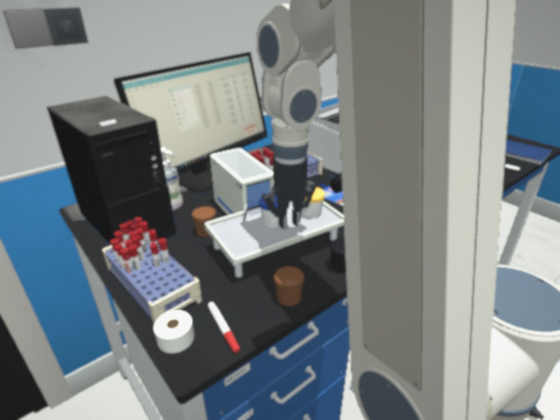

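The fingers are behind the cup (lid at about (262,197)), which is upright and aligned. I push forward.

Emit:
play_rows(deltas=[-0.05, 0, 0, 0, -0.05, 0, 0, 0, -0.04, 0, 0, 0, -0.03, 0, 0, 0, -0.03, -0.002, 0, 0, -0.03, -0.002, 0, 0, -0.03, -0.002, 0, 0, -0.03, 0, 0, 0])

```text
t: 7.55
position: [0.5427, 0.015, 0.0962]
tool_rot: [0.073, 0.997, -0.0, -0.0]
force: [0.2, 0.9, -0.7]
gripper_width: 0.0259
grasp_force: 0.2
```

Run:
```python
from m import *
plan(-.035,.0,.096,2.996,8)
s,P=snap('scene');blue('top')
c=cv2.resize(s['pixels'][150:260,190:340],None,fx=5,fy=5,interpolation=2);cv2.imwrite('pics/f.png',c[...,::-1])
```

```text
t 7.55 at [-7.7000e-02  2.8000e-03  9.6200e-02  2.9952e+00] w 0.025859916811609717 F [ 0.2  0.9 -0.7] q [-0.13  0.32 -0.25  1.   -0.    0.02]
[-0.021, -0.001, 0.0, -0.0]
[-0.021, -0.001, 0.0, -0.0]
[-0.021, -0.001, 0.0, -0.0]
[-0.021, -0.001, 0.0, -0.0]
[-0.021, -0.001, 0.0, -0.0]
[-0.021, -0.001, 0.0, -0.0]
[-0.021, -0.001, 0.0, -0.0]
[-0.021, -0.001, 0.0, -0.0]
top few 0
```

View pics/f.png

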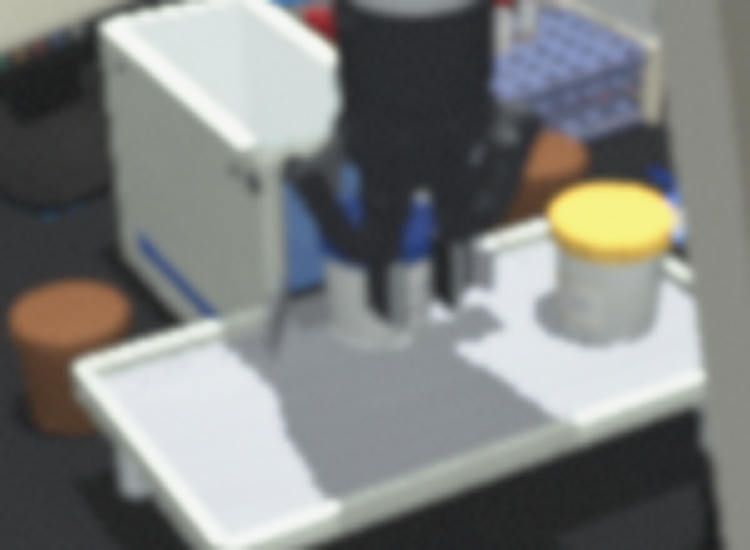

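The cup is upright between the guides (crop about (380,290)), and the yellow cup hasn't moved. I push gently through the flap.

Emit:
play_rows(deltas=[-0.018, -0.002, 0, 0, -0.018, -0.002, 0, 0, -0.018, -0.002, 0, 0, -0.018, -0.002, 0, 0, -0.018, -0.002, 0, 0, -0.018, 0, 0, 0, -0.018, 0, 0, 0, -0.018, 0, 0, 0])

```text
t: 8.45
position: [0.5778, 0.0074, 0.0963]
tool_rot: [0.073, 0.997, -0.0, 0.0]
force: [-1.3, 0.2, 1.1]
gripper_width: 0.0259
grasp_force: 0.3
```

Run:
```python
from m import *
plan(-.025,.0,.096,2.996,4)
s,P=snap('scene')
c=cv2.resize(s['pixels'][150:260,190:340],None,fx=5,fy=5,interpolation=2);cv2.imwrite('pics/g.png',c[...,::-1])
```

```text
t 8.45 at [-4.1200e-02  4.0000e-04  9.6300e-02  2.9953e+00] w 0.025900187012010897 F [-1.3  0.2  1.1] q [-0.13  0.38 -0.16  1.03 -0.    0.01]
[-0.016, -0.0, 0.0, -0.0]
[-0.016, -0.0, 0.0, -0.0]
[-0.016, -0.0, 0.0, -0.0]
[-0.016, -0.0, 0.0, -0.0]
```

View pics/g.png

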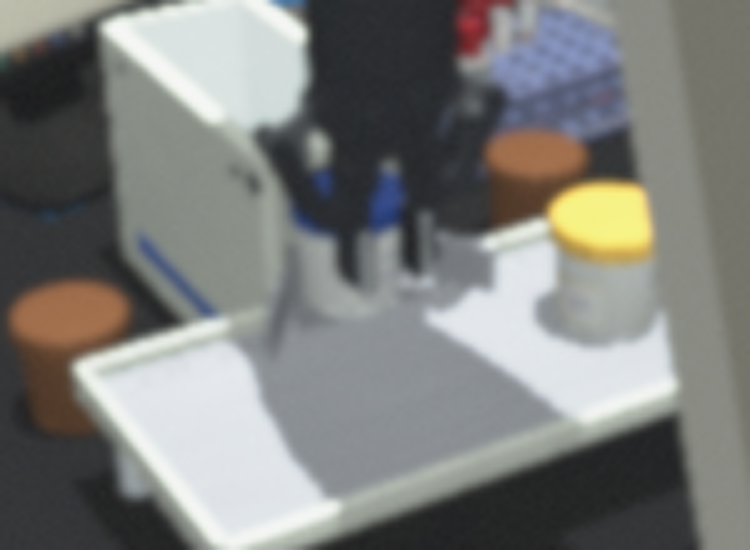

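The cup is upright and half inside the opening (crop about (350,250)). I keep going past the slide edge.

Emit:
play_rows(deltas=[-0.014, 0, 0, 0, -0.014, 0, 0, 0, -0.014, 0, 0, 0, -0.014, 0, 0, 0, -0.008, 0, 0, 0, 0, 0, 0, 0, 0, 0, 0, 0, 0, 0, 0, 0])

```text
t: 9.3
position: [0.5931, 0.0051, 0.0963]
tool_rot: [0.073, 0.997, -0.0, -0.0]
force: [0.3, -0.2, 0.7]
gripper_width: 0.0261
grasp_force: 0.0
```

Run:
```python
from m import *
plan(-.022,.0,.096,2.996,2)
s,P=snap('scene')
c=cv2.resize(s['pixels'][150:260,190:340],None,fx=5,fy=5,interpolation=2);cv2.imwrite('pics/i.png',c[...,::-1])
```

```text
t 9.3 at [-2.5700e-02  4.0000e-04  9.6300e-02  2.9953e+00] w 0.02608236510226208 F [ 0.3 -0.2  0.7] q [-0.13  0.4  -0.12  1.05 -0.    0.01]
[-0.007, -0.001, 0.001, -0.001]
[-0.007, -0.001, 0.001, -0.001]
```

View pics/i.png

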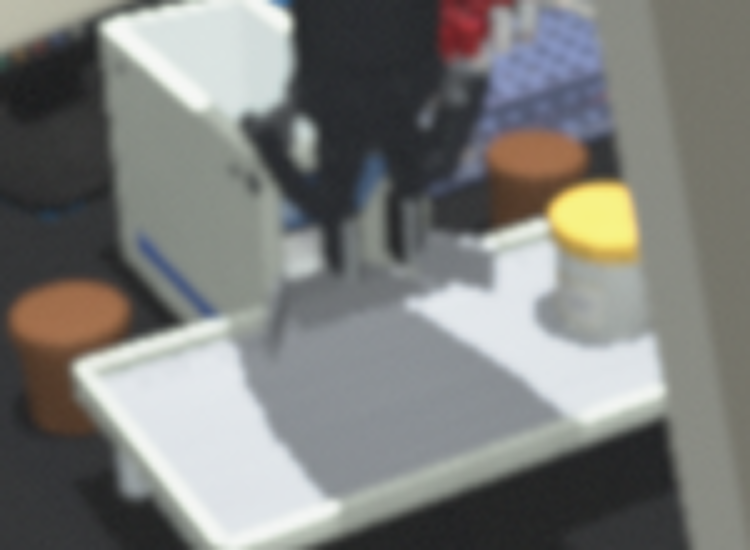

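The cup has left the fingers and gone down inside. I withdraw straight back, then lift.

Emit:
play_rows(deltas=[0.04, 0, 0, 0, 0.08, 0, 0, 0, 0.1, 0, 0, 0, 0.1, 0, 0, 0, 0.1, 0, 0, 0, 0.06, 0, -0.1, 0, 0, 0, -0.15, 0, 0, 0, -0.15, 0])

```text
t: 10.15
position: [0.4728, 0.0229, 0.1975]
tool_rot: [0.073, 0.997, 0.0, -0.0]
force: [0.4, 0.5, -0.2]
gripper_width: 0.0256
grasp_force: 0.0
```

Emit:
play_rows(deltas=[0, 0, -0.15, 0, 0, -0.1, -0.1, 0, 0, -0.15, 0, 0, 0, -0.15, 0, 0, 0, -0.15, 0, 0, 0, -0.1, 0, 0, 0, 0, 0, 0, 0, 0, 0, 0])

```text
t: 10.95
position: [0.4502, -0.1382, 0.2587]
tool_rot: [0.074, 0.997, 0.0, -0.0]
force: [-0.4, 0.1, -0.5]
gripper_width: 0.0257
grasp_force: 0.0
```

Run:
```python
from m import *
s,P=snap('scene');t,Q=snap('top')
c=cv2.resize(s['pixels'][130:270,180:360],None,fx=4,fy=4,interpolation=2);d=cv2.resize(t['pixels'][80:260,210:360],(467,560),interpolation=2)
cv2.imwrite('pics/j.png',cv2.resize(np.hstack([c,d])[...,::-1],(800,378)));print(env.state()['t'],env.state()['position'])
```

```text
11.05 [ 0.4505046  -0.13739457  0.2588364 ]
```

View pics/j.png

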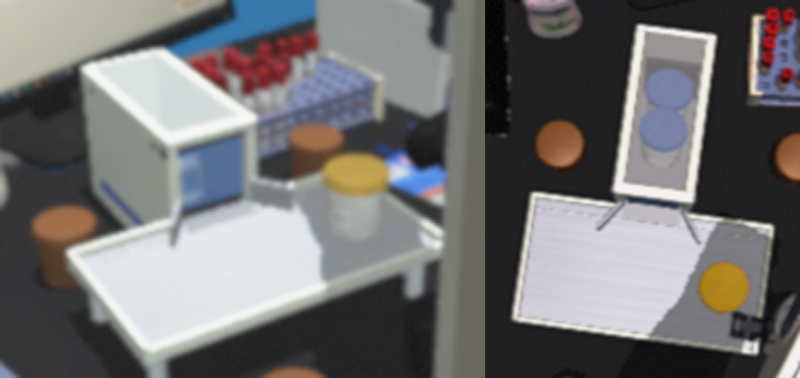

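The picture shows both blue lids together in the chute (right panel, (668,90) and (663,130)) and the flap hanging shut (left panel, (210,180)). The yellow cup is in place and the arm is clear, so I hand the job in.

```bash
python3 -c "
from plant import env
print(env.sign_off())"
```

```text
the job is handed in; nothing more can be done
None
```

The blue-lidded cup was pushed through the flap and slid down to rest against the cup already in the chute; the flap is shut, the yellow cup hasn't moved, the arm is clear, and the job was handed in at about 11 s.

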